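# Changeover on the V-blocks: flatted bar in, flat up

## Robot

A 6-joint arm with a two-finger parallel gripper is mounted at the origin on the work surface; the furniture and walls round the work are solid. World frame = base frame: x ahead of the robot, y to its left, z up, the work surface at z = 0. Lengths are in m, angles in degrees, forces in N, time in s.
With the tool pointing down it reaches from about 0.275 to 0.725 m from the base axis. Payload 15.9 kg.
Tool frame: the origin (TCP) lies at the very end of the fingers, on their centre line; the grasp point (between the pads) lies 19 mm behind it (grip_point_offset is the z of the grasp point in the tool frame, in m); z points along the fingers, y is the line along which they close (so a half turn about z gives the same grasp; the last joint's range is limited). The gripper opens to 85 mm and grips with 20 to 120 N. Pads are 22 mm wide; open, the fingers measure 114 mm over their backs; the gripper's body (76 mm by 85 mm) begins 54 mm behind the grasp point. The pads swing forward as they close: fully open they stand 13 mm farther back than shut.
Start: joints at [65.088, 12.198, -1.971, 75.831, 0, 90], TCP at [0.211, 0.453, 0.231] pointing down, gripper open.
Joint ranges: [-170.91, 170.91], [-42.67, 98.43], [-65.05, 77.54], [-120.47, 116.71], [-90, 82.35], [-180, 180]. Speed limits (degrees/s): [108.29, 108.29, 136.94, 147.25, 180, 180].

## Interface

Orientations are given as [roll, pitch, yaw] about the fixed x, y, z axes, in that order (R = Rz(yaw) Ry(pitch) Rx(roll)).
In Python, from cell import move_pose, movel, movej, set_gripper, hold, solve_ik, sense, read_camera, IKError, job_done, grip_point_offset gives the robot as it stands. Calls block until the motion is done:
- move_pose(position, orientation): joint-space move of the TCP to a pose.
- movel(position, attitude=None, velocity=0.15): straight line of the TCP; attitude=None keeps the orientation; velocity is the mean speed in m/s.
- movej(angles): joint-space move.
- set_gripper(opening, grip_force=None): opening from 0.0 (shut) to 1.0 (fully open); grip_force is the grip in N (None keeps the last); returns when the fingers have stopped.
- hold(seconds).
- solve_ik(position, orientation): joint angles nearest the present ones, or None.
- sense(): the state.
- read_camera(name): name is "side" or "top"; returns a dict with "frame" (480x640x3 uint8, red, green, blue), "intrinsics" (3x3 intrinsics, pixels), "R" (3x3) and "t" (3): a world point X has camera coordinates R X + t. Camera axes: x right, y down, z forward; pixel columns grow to the right and rows downward; lengths in m; the calibration is good to about 2 mm. A picture is of the moment at which its call begins. There is no depth.
A pose or a line that the arm cannot do raises IKError and nothing moves.
- job_done(): hands the job in; it is judged then, once.
The state is a dict: "time": time; "q": joint angles; "joint_velocities": joint speeds; "joint_efforts": joint torques, N m; "ee_pos": TCP position; "orientation": TCP orientation; "wrist_force": force on the tool from outside, world axes, zero at the start; "moment": the same for the moment, N m; "gripper_width": opening from 0.0 (shut) to 1.0 (fully open); "gripper_force": force on a finger pad.
Only numpy, scipy, OpenCV 4.12 (cv2) and the standard library are available. Lean on these libraries where they do the work, as an engineer would, in place of code of your own. Each camera call takes 0.05 s, during which the arm holds its last target. There are 200 camera calls.

## Task

Take the plain round bar out of the V-block stand and lay it in the empty middle place of the wooden rack. Then take the bar with the flat machined on one end from the rack, lay it in both vees of the stand with its full-round length centred over the stand, and roll it there until the flat faces straight up, level. Leave the stepped bar and the things round about where they are, and keep clear of the tall column.

Things in the scene. Friction and masses are not known exactly. Their poses are not given: they have to be found in the camera images.
- shaft_mid (a point): Bar to set: 36 mm diameter, 190 mm long, about 0.5 kg, bare aluminium. Point on its axis, mid of the 140 mm full-round length (x = -70 to +70 mm). x runs along the bar, away from the flatted end; the flat (x = -120 to -70 mm, 28 mm wide, 11 mm from the axis) faces along z. Starts in an outer place of the rack, flatted end toward the robot, flat turned 57 to 180 degrees from up, either side.
- plain_bar_mid (a point): Plain bar, round all along: 36 mm diameter, 190 mm long, about 0.5 kg, bare aluminium. Point at its centre, on the axis; x along the bar. Starts resting in both vees of the stand.
- stepped_bar_mid (a point): Stepped bar: 36 mm diameter, 190 mm long, about 0.5 kg, bare aluminium, but the 50 mm toward the robot turned down to 22 mm diameter all round. Point on its axis, 70 mm from its far end; x along the bar. It stays in the other outer place of the rack.
- rack_top (a point): Wooden rack, fixed, 150 x 236 mm: three places 75 mm apart along its y, bars lying along its x in 90 degree vees 18 mm thick at x = -50 and +50 mm. The middle place is empty; this point is where the axis of a 36 mm bar lying there comes, 60 mm above the bench. Vees reach up to 5.5 mm below the bar axis; the board between them is 48 mm below it.
- stand_axis (a point): V-block stand, fixed: 150 x 90 mm base, two V-blocks 24 mm thick, 56 mm wide at x = -50 and +50 mm (76 mm free between), 90 degree vees along x; z up. Point midway between them, 95 mm above the bench, exactly where the axis of a 36 mm bar resting in both vees lies. Blocks reach up to 5.5 mm below it, vee bottoms are 25.5 mm below it, the base's top 83 mm.
- column (a point): Tall square steel column, fixed and solid, 40 mm (x) x 80 mm (y), 1.5 m high, standing on the bench right in front of the robot. Point on its axis, 0.2 m above the bench. Everything in the task lies to the left (+y) of it; to come past it the arm must be drawn in, within 0.38 m of the robot's base axis.
- jar_mid (a point): Green jar with a white lid, 50 mm across, 72 mm high, behind the rack; point at its centre, half-way up. Leave it alone.
- carton_mid (a point): Small cardboard carton, 45 x 62 x 38 mm, behind the stand; point at its centre. Leave it alone.
- spool_mid (a point): Wire spool lying flat, 60 x 65 x 34 mm, in front of the work; point at its centre. Leave it alone.
Not all that is in view belongs to the job. What is shaped like the part that bears plain_bar_mid but turquoise is not meant.

How it is judged (in metres and radians):
On the way, in this order (a step that is already met when the one before it is completed fails the run):
1. the plain bar lies in the middle place of the rack (x of plain_bar_mid in the frame of rack_top between -0.03 and 0.03 m and y of plain_bar_mid in the frame of rack_top between -0.004 and 0.004 m and z of plain_bar_mid in the frame of rack_top between -0.004 and 0.004 m and angle between the x axis of plain_bar_mid and the x axis of rack_top, either way round below 0.06 rad), for 0.2 s.
2. the flatted bar rests in both vees of the stand (x of shaft_mid in the frame of stand_axis between -0.02 and 0.02 m and y of shaft_mid in the frame of stand_axis between -0.004 and 0.004 m and z of shaft_mid in the frame of stand_axis between -0.004 and 0.004 m and angle between the x axis of shaft_mid and the x axis of stand_axis, either way round below 0.06 rad), for 0.2 s.
At the end, for the whole second after the job is handed in: Plain bar in the rack's middle place (30 mm endways), flatted bar in both vees of the stand, the middle of its round length within 20 mm of the stand's middle (either way round): axes within 4 mm and 0.06 rad of the seated axes, flat facing up within 0.14 rad (8 degrees), all at rest (all of step 1 and all of step 2 and angle between shaft_mid's own z axis and vertical below 0.14 rad and linear speed of each of shaft, plain_bar below 0.02 m/s); the robot touches nothing.
It fails at once if the stepped bar was moved more than 20 mm (distance of stepped_bar_mid from where it was at the start of the episode above 0.02 m).
It fails at once if the jar was moved more than 20 mm (distance of jar_mid from where it was at the start of the episode above 0.02 m).
It fails at once if the carton was moved more than 20 mm (distance of carton_mid from where it was at the start of the episode above 0.02 m).
It fails at once if the spool was moved more than 20 mm (distance of spool_mid from where it was at the start of the episode above 0.02 m).
It fails at once if the arm struck the column (contact force between the arm and gantry above 2 N).
It also fails if it takes over 72 s, if anything falls off the work surface, if the arm or the gripper's body presses on something with over 40 N, if the wrist force passes 120 N, or if a joint passes its speed limit or range.

## Working session

There is one attempt and no reset: what is moved stays moved. The work goes in short steps, each a Python script; the robot and the scene stay as the last script left them, time stands still between calls to the robot, and variables do not carry over. Pictures are saved under pics/ and viewed, at most 10 in all, crops included, and the job is handed in when it is done.

```bash
ls; mkdir -p pics; python3 - <<'E'
from cell import *
import cv2, numpy as np, pickle
d={}
for n in("side","top"):
    c=read_camera(n); d[n]=c
    cv2.imwrite(f"pics/{n}0.png",c["frame"][:,:,::-1])
    R=np.array(c["R"]);t=np.array(c["t"])
    print(n,np.round(c["intrinsics"],1).tolist(),np.round(-R.T@t,3),np.round(R,3).tolist())
pickle.dump(d,open("d0.pkl","wb"))
s=sense();print(s["time"],s["ee_pos"],s["orientation"],s["gripper_width"],grip_point_offset)
E
```

```text
pics
side [[591.2, 0.0, 316.0], [0.0, 591.2, 239.3], [0.0, 0.0, 1.0]] [0.588 1.399 0.707] [[-0.998, 0.065, -0.024], [0.048, 0.409, -0.911], [-0.049, -0.91, -0.411]]
top [[557.9, 0.0, 323.7], [0.0, 557.9, 241.2], [0.0, 0.0, 1.0]] [0.291 0.162 1.136] [[0.002, -1.0, 0.003], [-0.978, -0.003, -0.208], [0.208, -0.002, -0.978]]
0.1 [0.21048712 0.45321311 0.23088256] [-1.79945009e+02 -1.97601411e-03  1.55086923e+02] 1.0027207800251603 -0.0187
```

View pics/side0.png

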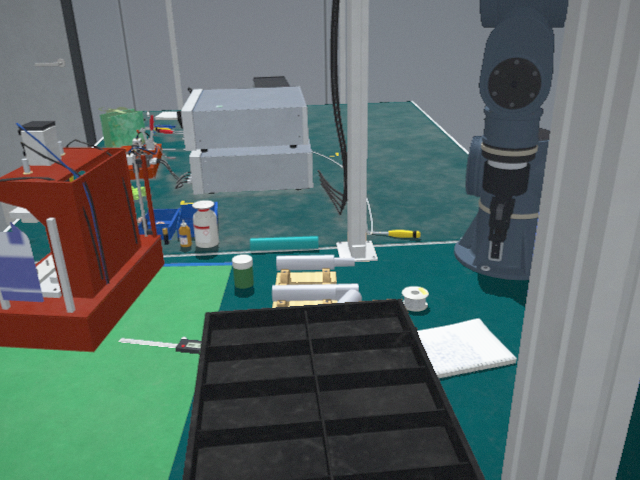

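View pics/top0.png

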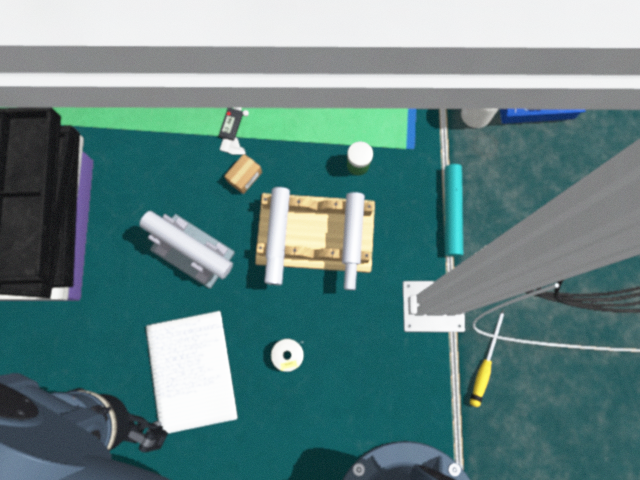

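Top view: the plain bar is in the grey stand at about (186,243). The rack has the flatted bar on the left (277,235) and the stepped bar on the right (353,240), with its thin end at (350,278). The turquoise bar (455,210) is a decoy, and the column foot is at (434,307). In the side view the tray hides the stand. The rack bars are at (315,262) and (315,292), and the plain bar's end is at (350,296).

```bash
cat > h.py <<'E'
import numpy as np, cv2, pickle
def ray(c,u,v):
    K=np.array(c["intrinsics"]);R=np.array(c["R"]);t=np.array(c["t"])
    d=R.T@np.linalg.solve(K,[u,v,1.]); return -R.T@t,d
def onplane(c,u,v,z):
    o,d=ray(c,u,v); return o+d*(z-o[2])/d[2]
def tri(c1,p1,c2,p2):
    o1,d1=ray(c1,*p1);o2,d2=ray(c2,*p2)
    s=np.linalg.lstsq(np.c_[d1,-d2],o2-o1,rcond=None)[0]
    a=o1+s[0]*d1;b=o2+s[1]*d2; return (a+b)/2,np.linalg.norm(a-b)
def proj(c,X):
    x=np.array(c["intrinsics"])@(np.array(c["R"])@X+np.array(c["t"])); return x[:2]/x[2]
E
python3 - <<'E'
from h import *
d=pickle.load(open("d0.pkl","rb"))
t=cv2.resize(d["top"]["frame"][170:300,130:390,::-1],None,fx=3,fy=3,interpolation=cv2.INTER_CUBIC)
s=cv2.resize(d["side"]["frame"][240:320,220:430,::-1],None,fx=3.71,fy=3.71,interpolation=cv2.INTER_CUBIC)[:,:780]
cv2.imwrite("pics/crop0.png",np.vstack([t[:,:s.shape[1]],s])[:, :][:600+90]) if 0 else None
s=cv2.resize(d["side"]["frame"][248:312,265:365,::-1],None,fx=3,fy=3,interpolation=cv2.INTER_CUBIC)
o=np.zeros((390+192,780,3),np.uint8);o[:390]=t;o[390:,:300]=s
cv2.imwrite("pics/crop0.png",o)
hsv=cv2.cvtColor(d["top"]["frame"],cv2.COLOR_RGB2HSV)
m=((hsv[...,1]<60)&(hsv[...,2]>165)).astype(np.uint8)*255
n,l,st,ce=cv2.connectedComponentsWithStats(m)
for i in range(1,n):
    if 300<st[i,4]<6000:
        r=cv2.minAreaRect(np.argwhere(l==i)[:,::-1].astype(np.float32)); print(i,st[i],np.round(ce[i],1),np.round(r[0],1),np.round(r[1],1),r[2])
E
```

```text
26 [348 141  25  25 498] [360.1 153.2] [360. 153.] [24. 24.] 90.0
31 [ 266  187   61   97 2759] [289.2 233.9] [296.7 236.9] [56.  96.5] 5.946863651275635
33 [ 345  192   27   98 1703] [356.1 236.9] [358.  240.5] [97. 26.] 90.0
42 [ 140  211   93   76 2519] [190.7 242.1] [189.  239.7] [101.1  41.4] 42.35744857788086
55 [ 403  281   62  196 2755] [438.4 351.1] [435.7 378.3] [196.5  60.4] 88.26429748535156
60 [474 313 166  48 677] [540.6 341.4] [556.2 332.8] [ 46.2 163.4] 86.56636810302734
61 [272 339  32  33 688] [287.1 353.8] [287.5 355. ] [32. 31.] 90.0
```

View pics/crop0.png

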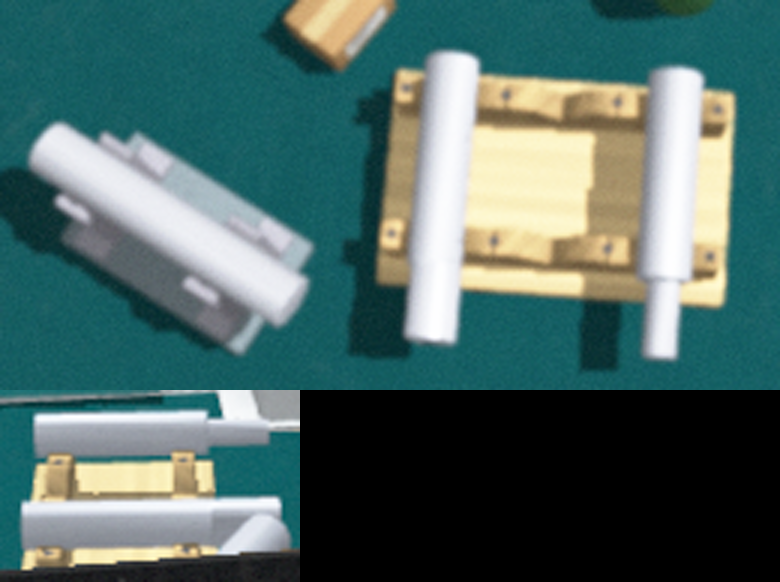

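```bash
python3 - <<'E'
from h import *
d=pickle.load(open("d0.pkl","rb"));T=d["top"];S=d["side"]
t=lambda x,y:(130+(x-1)/3,170+(y-1)/3)
s=lambda x,y:(265+(x-1)/3,248+(y-391)/3)
P=lambda n,p,z:print(n,np.round(onplane(T,*t(*p),z)*1000,1))
for n,a,b,z in(("stand bar",(47.5,144.5),(287.5,300),95),("flatted",(452.5,61),(431,340),60),("stepped",(676,75),(660,356),60)):
    A,B=[onplane(T,*t(*p),z/1e3) for p in(a,b)]; print(n,np.round(A*1e3),np.round(B*1e3),"len",np.linalg.norm(A-B)*1e3,"yaw",np.degrees(np.arctan2(*(A-B)[1::-1])))
for n,a,b in(("flat far",(452.5,61),(22,525)),("step far",(676,75),(35,435)),("step near",(660,356),(269,433)),("plain near tip",(290,302),(268,535))):
    X,e=tri(T,t(*a),S,s(*b)); print(n,np.round(X*1e3),"gap",e*1e3)
print("board corners z12")
for p in((397,70),(735,93),(723,305),(376,285)): P("",p,.012)
print("block tops z~85; base z12")
for p in((100,137),(170,175),(230,220),(290,250),(55,197),(92,220),(183,280),(218,303)): P("blk",p,.0895)
for p in((138,133),(313,245),(242,353),(62,240)): P("base",p,.012)
P("column",(0,0),0)
for n,u,v,z in (("spool",287,355,.034),("jar",360,154,.072),("carton",243,174,.038),("colfoot",434,307,0.005)): print(n,np.round(onplane(T,u,v,z),3))
E
```

```text
stand bar [557. 502.  95.] [457. 344.  95.] len 186.83813987389746 yaw 57.51855845680071
flatted [625. 246.  60.] [437. 256.  60.] len 188.41211591966305 yaw -3.179021735797949
stepped [615.  96.  60.] [427. 108.  60.] len 189.2206419931099 yaw -3.6687496549108762
flat far [626. 246.  61.] gap 2.4273334035266236
step far [616.  96.  61.] gap 1.4680280301752235
step near [426. 108.  59.] gap 1.1029796651326877
plain near tip [455. 342.  97.] gap 0.30817784102389695
board corners z12
 [632.9 288.3  12. ]
 [616.9  52.3  12. ]
 [467.5  62.9  12. ]
 [480.6 298.7  12. ]
block tops z~85; base z12
blk [563.7 469.9  89.5]
blk [538.7 423.4  89.5]
blk [509.3 383.6  89.5]
blk [489.9 344.6  89.5]
blk [524.  496.2  89.5]
blk [509.1 471.6  89.5]
blk [470.4 411.6  89.5]
blk [455.7 388.7  89.5]
base [586.9 466.6  12. ]
base [508.2 342.6  12. ]
base [433.9 387.8  12. ]
base [511.2 514.2  12. ]
column [687.6 573.7   0. ]
spool [0.3   0.229 0.034]
jar [0.697 0.086 0.072]
carton [0.666 0.326 0.038]
colfoot [ 0.396 -0.065  0.005]
```

Triangulated heights are 59–61 mm for the rack and 97 mm for the stand, against 60 and 95 in the text. Bar lengths come out at 187–189 mm. The board corners and the midpoint of the outer bars agree on the rack centre to within 1 mm.

Possible mix-ups:
- **Plain bar:** the grey one in the stand at (186,243), not the turquoise decoy at (455,210).
- **Flatted bar:** the left one at (277,235), with a step mark in the crop at (437,262).
- **Stepped bar:** the right one at (353,240), with a clear 22 mm end.

Next I check reach.

```bash
cat >> h.py <<'E'
from scipy.spatial.transform import Rotation as Ro
STAND=np.array([.510,.428,.095]);SY=57.6
RACK=np.array([.5495,.1753,.060]);RY=-3.7
PLAIN=np.array([.507,.423,.095])
GO=.0187
def pose(g,phi,yaw):   # grasp point g, roll tilt phi about bar axis
    R=Ro.from_euler('xyz',[180+phi,0,yaw],degrees=True)
    return list(g+R.apply([0,0,GO])),[180+phi if phi<=0 else phi-180,0,yaw]
E
python3 - <<'E'
from h import *
from cell import *
r=lambda q:None if q is None else np.round(q).astype(int).tolist()
for n,g,ys in(("rack",RACK,(RY,RY+180)),("rackhi",RACK+[0,0,.12],(RY,RY+180)),("standhi",STAND+[0,0,.12],(SY,SY-180))):
    for y in ys: print(n,y,r(solve_ik(*pose(g,0,y))))
for y in(SY,SY-180):
    print(y,{p:r(solve_ik(*pose(STAND,p,y))) for p in range(-90,91,15)})
E
```

```text
rack -3.7 [18, 27, -9, 54, 0, -159]
rack 176.3 [18, 27, -9, 54, 0, 21]
rackhi -3.7 [18, 22, 2, 69, 0, -159]
rackhi 176.3 [18, 22, 2, 69, 0, 21]
standhi 57.6 [40, 33, 24, 81, 0, 162]
standhi -122.4 [40, 33, 24, 81, 0, -18]
57.6 {-90: None, -75: [65, 53, 6, 70, -73, -152], -60: [63, 42, -1, 55, -60, -170], -45: [58, 36, -2, 53, -45, -179], -30: [53, 33, 0, 54, -30, 175], -15: [47, 33, 4, 58, -15, 169], 0: [40, 35, 10, 65, 0, 162], 15: [34, 41, 19, 74, 14, 156], 30: [29, 50, 30, 86, 26, 148], 45: [25, 62, 45, 102, 36, 138], 60: None, 75: None, 90: None}
-122.4 {-90: None, -75: None, -60: None, -45: [25, 62, 45, 102, 36, -42], -30: [29, 50, 30, 86, 26, -32], -15: [34, 41, 19, 74, 14, -24], 0: [40, 35, 10, 65, 0, -18], 15: [47, 33, 4, 58, -15, -11], 30: [53, 33, 0, 54, -30, -5], 45: [58, 36, -2, 53, -45, 1], 60: [63, 42, -1, 55, -60, 10], 75: [65, 53, 6, 70, -73, 28], 90: None}
```

```bash
python3 - <<'E'
from h import *
from cell import *
Y=SY-180
P=lambda n:print(n,(lambda s:(round(s["time"],2),np.round(s["ee_pos"],4).tolist(),np.round(s["wrist_force"],1).tolist(),round(s["gripper_width"],3),round(s["gripper_force"],1)))(sense()))
move_pose(*pose(PLAIN+[0,0,.12],0,Y));P("above")
movel(pose(PLAIN,0,Y)[0]);P("down")
set_gripper(0,40);P("grip")
movel(pose(PLAIN+[0,0,.10],0,Y)[0]);P("lift")
move_pose(*pose(RACK+[0,0,.12],0,RY+180));P("above rack")
c=read_camera("top");cv2.imwrite("pics/a.png",cv2.resize(c["frame"][140:320,120:420,::-1],None,fx=2.5,fy=2.5));pickle.dump(c,open("a.pkl","wb"))
c=read_camera("side");pickle.dump(c,open("as.pkl","wb"))
movel(pose(RACK+[0,0,.03],0,RY+180)[0]);P("low")
movel(pose(RACK+[0,0,.002],0,RY+180)[0],velocity=.05);P("placed")
E
```

```text
above (1.75, [0.5066, 0.4233, 0.1964], [-1.0, 0.2, -0.1], 1.0, 0.0)
down (2.7, [0.5074, 0.4234, 0.0774], [-0.5, -0.4, 0.8], 0.997, 0.0)
grip (3.22, [0.5086, 0.4224, 0.0772], [7.9, -7.3, 4.6], 0.411, 40.9)
lift (4.03, [0.5066, 0.4227, 0.1751], [-0.3, 0.7, -5.0], 0.404, 40.3)
above rack (5.03, [0.5494, 0.1761, 0.1611], [-0.5, -0.3, -3.6], 0.41, 40.3)
low (5.88, [0.55, 0.1757, 0.0721], [0.4, 0.4, -4.4], 0.411, 40.3)
placed (6.58, [0.5494, 0.1752, 0.043], [-0.1, 0.1, -4.0], 0.406, 40.2)
```

```bash
sed -i 's/STAND=np.array(\[.510,.428/STAND=np.array([.5113,.4272/' h.py
cat >> h.py <<'E'
def P(n):
    from cell import sense
    s=sense();print(n,round(s["time"],2),np.round(s["ee_pos"],4).tolist(),np.round(s["wrist_force"],1).tolist(),round(s["gripper_width"],3),round(s["gripper_force"],1))
E
python3 - <<'E'
from h import *
from cell import *
movel(pose(RACK+[0,0,.0],0,RY+180)[0],velocity=.03);P("placed")
set_gripper(.6);P("open")
movel(pose(RACK+[0,0,.12],0,RY+180)[0]);P("up")
move_pose(*pose(STAND+[-.1,.05,.2],0,SY-180));P("away")
d={n:read_camera(n) for n in("top","side")};pickle.dump(d,open("d1.pkl","wb"))
t=cv2.resize(d["top"]["frame"][170:300,200:390,::-1],None,fx=3,fy=3,interpolation=cv2.INTER_CUBIC)
s=cv2.resize(d["side"]["frame"][248:312,265:365,::-1],None,fx=3,fy=3,interpolation=cv2.INTER_CUBIC)
z=cv2.resize(d["side"]["frame"][276:306,320:366,::-1],None,fx=6,fy=6,interpolation=cv2.INTER_CUBIC)
o=np.zeros((582,600,3),np.uint8);o[:390,:570]=t;o[390:,:300]=s;o[390:570,310:586]=z
cv2.imwrite("pics/b.png",o)
E
```

```text
placed 6.83 [0.5498, 0.1749, 0.042] [-5.1, -6.6, 11.3] 0.408 41.7
open 7.14 [0.5497, 0.1754, 0.0413] [-0.2, 0.4, -1.0] 0.598 0.0
up 8.09 [0.5491, 0.1752, 0.1604] [-0.7, 0.1, 0.2] 0.6 0.0
away 9.42 [0.412, 0.4763, 0.2758] [0.2, -0.4, -0.7] 0.599 0.0
```

View pics/b.png

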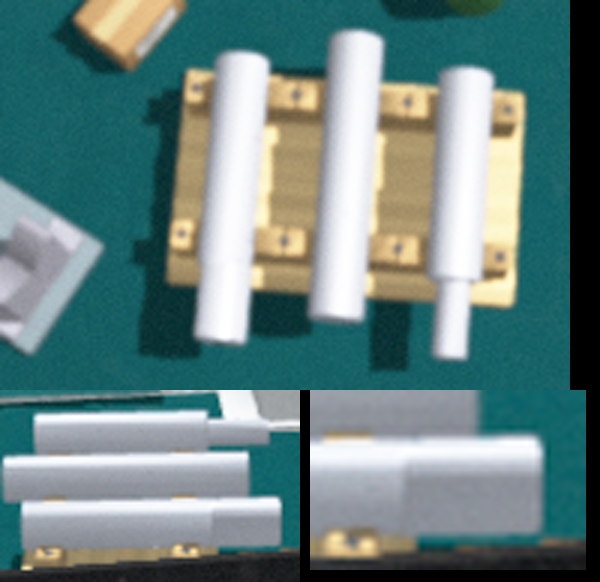

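The crop shows the plain bar lying in the middle place. The flat is visible on the flatted bar's near end, as the dark strip in the zoom from (405,450) to (540,533). It faces the +y side, about 65–70° from up.

```bash
python3 - <<'E'
from h import *
from cell import *
d=pickle.load(open("d1.pkl","rb"));T=d["top"]
q=lambda x,y,z:onplane(T,200+(x-1)/3,170+(y-1)/3,z)
a,b=q(355,40,.06),q(338,318,.06);print("plain",a,b,"mid",(a+b)/2)
print("step edge",q(226,262,.078))
G=np.array([.5556,.2499,.060])
move_pose(*pose(G+[0,0,.12],0,RY+180))
movel(pose(G,0,RY+180)[0]);P("down")
set_gripper(0,40);P("grip")
movel(pose(G+[0,0,.12],0,RY+180)[0]);P("lift")
move_pose(*pose(STAND+[0,0,.09],0,SY-180));P("above stand")
d={n:read_camera(n) for n in("top","side")};pickle.dump(d,open("d2.pkl","wb"))
t=cv2.resize(d["top"]["frame"][170:320,110:270,::-1],None,fx=3.5,fy=3.5,interpolation=cv2.INTER_CUBIC)
s=cv2.resize(d["side"]["frame"][240:340,240:400,::-1],None,fx=3.5,fy=3.5,interpolation=cv2.INTER_CUBIC)[:75*3]
cv2.imwrite("pics/c.png",np.vstack([t[:375],s]))
E
```

```text
plain [0.63964484 0.17058351 0.06      ] [0.45112856 0.18078337 0.06      ] mid [0.5453867  0.17568344 0.06      ]
step edge [0.48453837 0.25259892 0.078     ]
down 11.59 [0.5561, 0.2504, 0.0423] [0.7, 0.8, -0.5] 0.601 0.0
grip 11.88 [0.5562, 0.2495, 0.0426] [-1.5, -6.3, 8.7] 0.407 39.1
lift 12.82 [0.5551, 0.2497, 0.1603] [-0.8, -0.6, -5.0] 0.406 40.3
above stand 13.61 [0.5109, 0.4269, 0.1653] [-0.2, -0.2, -5.8] 0.408 40.4
```

View pics/c.png

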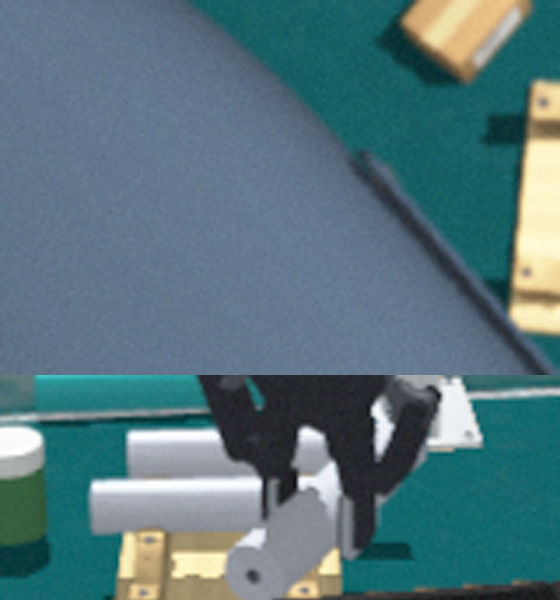

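The side view shows the bar held squarely over the stand, with its far end at crop (255,575). I lay it down, then take a look with the arm out of the way.

```bash
python3 - <<'E'
from h import *
from cell import *
Y=SY-180
movel(pose(STAND+[0,0,.02],0,Y)[0])
movel(pose(STAND+[0,0,.001],0,Y)[0],velocity=.04);P("placed")
set_gripper(.65);P("open")
movel(pose(STAND+[0,0,.14],0,Y)[0])
move_pose([.25,.45,.28],[180,0,Y]);P("away")
d={n:read_camera(n) for n in("top","side")};pickle.dump(d,open("d3.pkl","wb"))
t=cv2.resize(d["top"]["frame"][200:300,130:250,::-1],None,fx=5,fy=5,interpolation=cv2.INTER_CUBIC)
cv2.imwrite("pics/e.png",t)
E
```

```text
placed 14.95 [0.5116, 0.4271, 0.0777] [0.1, -3.8, 5.1] 0.408 41.3
open 15.28 [0.5112, 0.4273, 0.0772] [-0.1, -1.0, -1.2] 0.652 0.0
away 17.41 [0.2508, 0.45, 0.2796] [-0.1, -0.2, -0.3] 0.654 0.0
```

View pics/e.png

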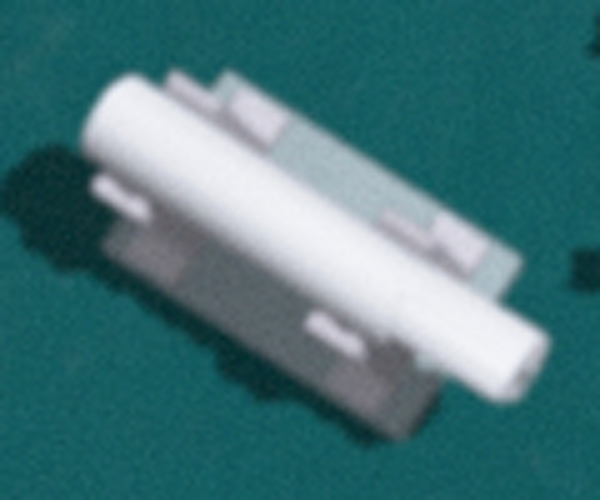

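The bar is seated in both vees, with its near end at crop (510,370). A slight cut on its lower-left edge near (440,370) confirms the flat is on the +n side. I'll measure the silhouette width at the flatted end for the roll angle and check IK for the clamping options.

```bash
cat >> h.py <<'E'
from scipy.ndimage import map_coordinates
Dv=np.array([np.cos(np.radians(SY)),np.sin(np.radians(SY)),0]);Nv=np.array([-Dv[1],Dv[0],0])
def edges(c,x,z=.095,ch=0):
    "red-channel half-level crossings across the bar, n-coordinates in mm at height z"
    n=np.linspace(-.030,.030,241); px=np.array([proj(c,np.r_[STAND[:2],z]+x*Dv+k*Nv) for k in n])
    v=map_coordinates(c["frame"][...,ch].astype(float),[px[:,1],px[:,0]],order=1)
    h=(v[100:140].max()+np.median(np.r_[v[:15],v[-15:]]))/2; i=np.where(v>h)[0]
    return n[i[0]]*1e3,n[i[-1]]*1e3
E
python3 - <<'E'
from h import *
from cell import *
d=pickle.load(open("d3.pkl","rb"))
for x in range(-118,-76,4): print(x,np.round(edges(d["top"],x/1e3),1))
print(np.round(edges(pickle.load(open("d0.pkl","rb"))["top"],-.09),1))
r=lambda q:None if q is None else np.round(q).astype(int).tolist()
for x in(-.09,0):
  g=STAND+x*Dv
  print(x,{p:r(solve_ik(*pose(g,p,SY-180))) for p in range(-75,80,15)})
g=STAND-.1*Dv
for pit in(0,15):
 for s in(1,-1):
  z=Dv*np.cos(np.radians(pit))-np.array([0,0,np.sin(np.radians(pit))]); y=s*np.cross(Nv,z); R=Ro.from_matrix(np.c_[np.cross(y,z),y,z])
  print(pit,s,r(solve_ik(list(g+R.apply([0,0,GO])),R.as_euler('xyz',degrees=True).tolist())))
E
```

```text
-118 [-16.8  12.5]
-114 [-17.2  13.8]
-110 [-17.2  14. ]
-106 [-17.2  14. ]
-102 [-17.  14.]
-98 [-16.8  14. ]
-94 [-16.8  13.5]
-90 [-17.5  12.5]
-86 [-17.5  13. ]
-82 [-17.2  12.5]
-78 [-30.   11.5]
[-14.   11.5]
-0.09 {-75: None, -60: [17, 64, 37, 111, 41, -59], -45: [20, 51, 23, 93, 34, -47], -30: [25, 40, 12, 79, 25, -37], -15: [30, 32, 2, 67, 13, -28], 0: [37, 26, -6, 58, 0, -20], 15: [45, 23, -12, 52, -15, -13], 30: [52, 23, -16, 47, -30, -7], 45: [58, 27, -18, 46, -45, 1], 60: [63, 34, -17, 49, -60, 11], 75: [66, 46, -11, 63, -73, 31]}
0 {-75: None, -60: None, -45: [25, 62, 46, 102, 36, -43], -30: [29, 50, 30, 86, 26, -33], -15: [34, 41, 19, 74, 14, -25], 0: [40, 36, 10, 65, 0, -18], 15: [46, 33, 4, 58, -15, -12], 30: [53, 33, 0, 54, -30, -6], 45: [58, 36, -2, 52, -45, 1], 60: [62, 42, -1, 55, -60, 10], 75: [65, 52, 5, 69, -73, 27]}
0 1 None
0 -1 None
15 1 None
15 -1 None
```

The flat is about 66–79° from up. I'll clamp the flatted end with the pads set at 75°, so it aligns mechanically and the angle is known. Then I'll regrip mid-bar at +45°, lift, roll −75°, and set it down.

```bash
python3 - <<'E'
from h import *
from cell import *
Y=SY-180
def back(g,phi,dist):
    R=Ro.from_euler('xyz',[180+phi,0,Y],degrees=True); p,o=pose(g,phi,Y); return list(np.array(p)-dist*R.as_matrix()[:,2]),o
th=np.radians(75);g=STAND-.096*Dv-.0035*(np.sin(th)*Nv+np.cos(th)*np.array([0,0,1]))
move_pose(*back(g,-15,.12));P("pre")
movel(back(g,-15,0)[0]);P("in")
set_gripper(0,30);P("clamp");hold(.2)
set_gripper(.65);P("open")
movel(back(g,-15,.13)[0])
d=read_camera("top");pickle.dump(d,open("d4.pkl","wb"))
move_pose([.25,.45,.28],[180,0,Y]);P("away")
d=read_camera("top");pickle.dump(d,open("d4.pkl","wb"))
for x in range(-114,-78,8): print(x,np.round(edges(d,x/1e3),1))
E
```

```text
pre 18.6 [0.4844, 0.3311, 0.1924] [-1.2, 0.3, 0.4] 0.652 0.0
in 19.55 [0.459, 0.3474, 0.0771] [0.4, -0.1, 0.5] 0.655 0.0
clamp 19.88 [0.4586, 0.3472, 0.0767] [-4.2, 2.3, 6.7] 0.386 29.5
open 20.43 [0.4588, 0.3468, 0.076] [-0.1, 0.2, 0.4] 0.647 0.0
away 22.58 [0.2507, 0.4497, 0.2795] [0.7, 0.3, -0.3] 0.651 0.0
-114 [-17.2  13.8]
-106 [-17.2  13.8]
-98 [-16.8  13.5]
-90 [-17.2  12.5]
-82 [-17.   12.5]
```

The clamp stopped at 0.386, where 0.33 would mean flat to flat. The pads therefore sit about 26° off the flat, and the top silhouette also fits θ ≈ 102°. I'll check this against the side-view brightness profile taken in the rack.

```bash
python3 - <<'E'
from h import *
d=pickle.load(open("d1.pkl","rb"));c=d["side"]
u=np.array([np.cos(np.radians(RY)),np.sin(np.radians(RY)),0]);m=np.array([.5550,.2499,.060])
C=-np.array(c["R"]).T@np.array(c["t"])
def prof(xs):
    out=[]
    for x in xs:
        a=m+x*u; v=C-a; v-=v@u*u; v/=np.linalg.norm(v); w=np.cross(u,v); w*=np.sign(w[2])
        px=np.array([proj(c,a+k*w) for k in np.arange(-.024,.025,.002)])
        out.append(map_coordinates(c["frame"].astype(float).mean(2),[px[:,1],px[:,0]],order=1))
    return np.mean(out,0), np.degrees(np.arctan2(v[1],v[2]))
f,e=prof(np.arange(-.112,-.078,.003));r,_=prof(np.arange(-.06,-.03,.003));print("view angle",e)
for k,a,b in zip(np.arange(-24,25,2),r,f): print(k,round(a),round(b))
E
```

```text
view angle 60.55923636961347
-24 139 58
-22 163 65
-20 162 81
-18 148 109
-16 135 140
-14 138 146
-12 146 147
-10 149 147
-8 150 147
-6 153 147
-4 158 145
-2 165 145
0 170 146
2 175 148
4 181 157
6 194 180
8 215 199
10 236 224
12 247 244
14 249 248
16 242 237
18 215 190
20 152 132
22 141 110
24 146 111
```

The side profile puts the flat's upper edge at +3.5 mm, so θ ≈ 101°. All three measurements now agree on about 102°. I re-clamp at 102° to align it and use the closing width as the check.

```bash
cat >> h.py <<'E'
Y=SY-180
def back(g,phi,dist):
    R=Ro.from_euler('xyz',[180+phi,0,Y],degrees=True); p,o=pose(g,phi,Y); return list(np.array(p)-dist*R.as_matrix()[:,2]),o
E
python3 - <<'E'
from h import *
from cell import *
th=np.radians(102);g=STAND-.096*Dv-.0035*(np.sin(th)*Nv+np.cos(th)*np.array([0,0,1]))
move_pose(*back(g,12,.12))
movel(back(g,12,0)[0]);P("in")
set_gripper(0,40);hold(.2);P("clamp")
set_gripper(.65);P("open")
movel(back(g,12,.13)[0]);P("out")
r=lambda q:None if q is None else np.round(q).astype(int).tolist()
for a in((60,0),(60,.12),(60,-.03),(0,0),(-42,0),(-42,.12)): print(a,r(solve_ik(*back(STAND,*a))))
for p in range(60,-43,-17): print(p,r(solve_ik(*pose(STAND+[0,0,.03],p,Y))))
E
```

```text
in 24.5 [0.4663, 0.3429, 0.0784] [0.2, 0.7, 0.3] 0.652 0.0
clamp 25.05 [0.4666, 0.3425, 0.0783] [0.9, -1.2, 6.0] 0.331 42.3
open 25.43 [0.4659, 0.3422, 0.0774] [-0.1, -0.2, -0.7] 0.647 0.0
out 26.45 [0.443, 0.3564, 0.2037] [1.1, -0.7, 0.1] 0.653 0.0
(60, 0) [62, 42, -1, 55, -60, 10]
(60, 0.12) [72, 45, 12, 80, -57, 27]
(60, -0.03) [60, 42, -4, 48, -60, 5]
(0, 0) [40, 36, 10, 65, 0, -18]
(-42, 0) [25, 59, 42, 99, 34, -40]
(-42, 0.12) None
60 [62, 40, 0, 58, -60, 10]
43 [58, 34, 0, 56, -43, 0]
26 [51, 31, 3, 59, -26, -7]
9 [44, 33, 9, 64, -9, -14]
-8 [37, 37, 17, 73, 7, -21]
-25 [30, 46, 29, 85, 22, -30]
-42 [25, 58, 45, 102, 34, -40]
```

The width is 0.331, which is 29 mm, so the flat is at 102°. Now one roll stroke at mid-bar.

```bash
python3 - <<'E'
from h import *
from cell import *
r=lambda q:None if q is None else np.round(q).astype(int).tolist()
for p,b in((-36,.05),(-36,.07),(-38,.05),(66,.09)):print(p,b,r(solve_ik(*back(STAND,p,b))))
A=66;B=A-102
assert solve_ik(*back(STAND,A,.09)) is not None and solve_ik(*back(STAND,B,.05)) is not None
L=np.array([0,0,.03])
move_pose(*back(STAND,A,.09));P("pre")
movel(back(STAND,A,0)[0]);P("in")
set_gripper(0,50);P("grip")
movel(pose(STAND+L,A,Y)[0]);P("lift")
for p in(32,-2,B): movel(*pose(STAND+L,p,Y),velocity=.03)
P("turned")
movel(pose(STAND+[0,0,.001],B,Y)[0],velocity=.05);P("down")
E
```

```text
-36 0.05 [25, 57, 46, 101, 30, -38]
-36 0.07 [24, 58, 52, 106, 29, -39]
-38 0.05 [24, 59, 49, 104, 31, -40]
66 0.09 [71, 49, 11, 80, -63, 30]
pre 27.31 [0.4565, 0.4616, 0.1237] [0.7, -0.1, 0.7] 0.652 0.0
in 28.06 [0.5262, 0.4177, 0.0888] [0.5, 0.1, 1.1] 0.651 0.0
grip 28.37 [0.5254, 0.4188, 0.088] [-5.2, 0.0, 6.5] 0.407 49.2
lift 28.72 [0.5256, 0.4185, 0.1171] [0.3, 0.0, -5.0] 0.403 50.0
turned 30.94 [0.5015, 0.4339, 0.1095] [-0.3, 0.1, -3.8] 0.404 50.4
down 31.68 [0.5024, 0.4329, 0.0814] [2.9, -5.4, 8.2] 0.406 51.7
```

```bash
python3 - <<'E'
from h import *
from cell import *
set_gripper(.65);P("open")
movel(back(STAND,-36,.065)[0]);P("back")
move_pose(*pose(STAND+[-.08,.03,.2],0,Y))
move_pose([.25,.45,.28],[180,0,Y]);P("away")
d={n:read_camera(n) for n in("top","side")};pickle.dump(d,open("d5.pkl","wb"))
for x in range(-114,-78,8): print(x,np.round(edges(d["top"],x/1e3),1))
c=d["top"]
def prof(xs):
    n=np.arange(-.024,.025,.002)
    return np.mean([map_coordinates(c["frame"].astype(float).mean(2),np.array([proj(c,STAND+x*Dv+k*Nv) for k in n]).T[::-1],order=1) for x in xs],0)
for k,a,b in zip(np.arange(-24,25,2),prof(np.arange(-.03,.03,.004)),prof(np.arange(-.112,-.08,.003))):print(k,round(a),round(b))
t=cv2.resize(d["top"]["frame"][190:310,110:270,::-1],None,fx=4.5,fy=4.5,interpolation=cv2.INTER_CUBIC)[:, :720]
s=cv2.resize(d["side"]["frame"][280:312,325:375,::-1],None,fx=4,fy=4,interpolation=cv2.INTER_CUBIC);t[-128:,-200:]=s
cv2.imwrite("pics/f.png",t)
E
```

```text
open 32.01 [0.5019, 0.4331, 0.0807] [-0.1, 0.6, -0.3] 0.651 0.0
back 32.58 [0.5342, 0.4128, 0.1316] [0.3, 0.2, -1.1] 0.647 0.0
away 34.17 [0.2508, 0.4498, 0.2789] [0.5, -0.3, -0.3] 0.649 0.0
-114 [-17.2  18. ]
-106 [-17.   17.8]
-98 [-17.   17.5]
-90 [-17.5  16. ]
-82 [-17.2  16. ]
-24 188 118
-22 183 117
-20 178 124
-18 179 153
-16 193 204
-14 214 235
-12 228 242
-10 234 242
-8 237 241
-6 240 241
-4 241 242
-2 241 243
0 241 243
2 240 242
4 237 242
6 232 242
8 226 242
10 217 243
12 204 242
14 189 232
16 169 193
18 144 140
20 117 103
22 101 84
24 98 78
```

View pics/f.png

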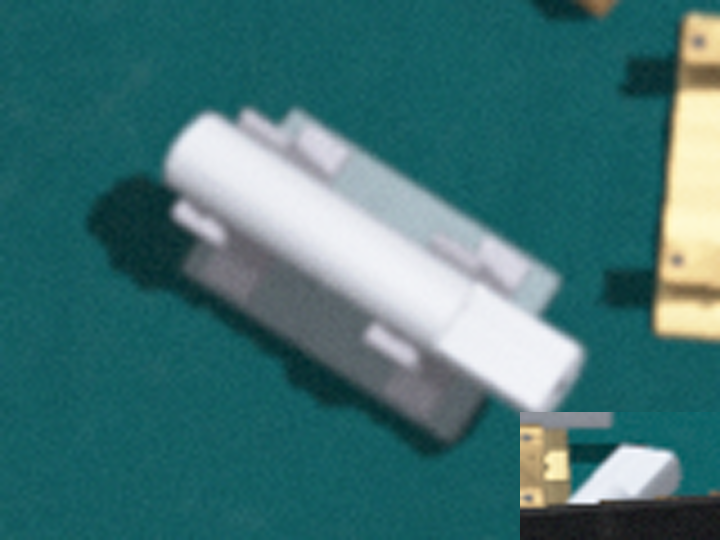

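The flat shows as an even bright band from −13 to +14 mm about the axis, so it is level, and the bar is seated in both vees. I check the step edge near crop (460,315) for endwise centring, then hand in.

```bash
python3 - <<'E'
from h import *
from cell import *
c=pickle.load(open("d5.pkl","rb"))["top"]
e=onplane(c,110+459/4.5,190+315/4.5,.106)-STAND
print("step edge along, across (mm):",e@Dv*1e3,e@Nv*1e3)
if abs(e@Dv*1e3+70)<10: print(job_done())
E
```

```text
step edge along, across (mm): -70.30343826181486 0.2902310844789599
the job is handed in; nothing more can be done
None
```

The job is handed in at about 34 s of the 72 s allowed. By my measurements the plain bar lies in the rack's middle place, about 4 mm off endways. The flatted bar sits in both vees of the stand, centred to within 1 mm, with its flat up and level to about 3°. No verdict came back.

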